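# Level the counter scale with its push-to-turn front foot

### The arm

A 6-joint arm with a two-finger parallel gripper is mounted at the origin on the work surface; the furniture and walls round the work are solid. World frame = base frame: x ahead of the robot, y to its left, z up, the work surface at z = 0. Lengths are in m, angles in rad, forces in N, time in s.
With the tool pointing down it reaches from about 0.325 to 0.75 m from the base axis. Payload 7.6 kg.
Tool frame: the origin (TCP) lies at the very end of the fingers, on their centre line; the grasp point (between the pads) lies 19 mm behind it (robot.grip_depth is the distance from the TCP to the grasp point, in m); z points along the fingers, y is the direction in which the jaws open and shut (so a half turn about z gives the same grasp; the last joint's range is limited). The gripper opens to 85 mm and grips with 20 to 120 N. Pads are 22 mm wide; open, the fingers measure 114 mm over their backs; the gripper's body (76 mm by 85 mm) begins 54 mm behind the grasp point. The pads swing forward as they close: fully open they stand 13 mm farther back than shut.
Start: joints at [-1.299, 0.052, 1.401, -0, 1.689, -0.07], TCP at [0.176, -0.495, 0.231] pointing down, gripper open.
Joint ranges: [-2.9, 2.9], [-0.91, 2.17], [0.12, 2.37], [-1.06, 4.2], [0.26, 2.73], [-2.93, 2.93]. Speed limits (rad/s): [2.57, 2.57, 3.01, 3.14, 3.14, 3.14].

### API

Orientations are given as a unit quaternion [x, y, z, w].
In Python, from bench import robot gives the robot as it stands.
- The arm moves only by the shell command python3 -m creep 'ROWS' [FORCE]. ROWS is text: rows parted by semicolons, each of 7 numbers parted by spaces: the shift along the world's x, y, z in mm, then the turn, a rotation vector about the world's x, y, z in rad, then the closure, from 0 (fully open) to 1 (shut). A call has 1 to 12 rows; each row shifts and turns the commanded pose from where the row before left it; what a row does not reach is not made up. A row lasts 1/10 s, in which the tool goes at most 50 mm and 8.59 degrees, less where a joint would pass 70% of its speed; a pose out of reach is approached as far as the arm can. A call with a gripper value outside its range is refused whole. The fingers move at their own pace and stop on an object; FORCE is the grip in N (left out, the last holds). Time passes only in rows, so rows that do not move let the fingers close. It gives the time, the measured TCP pose, the force and the opening at its end, in the units of the state.
- robot.state(): the state, without advancing time (a new reading comes with each control period).
- robot.grab_frame(name): name is "scene" or "top" or "wrist"; returns the picture (420x560x3 uint8, red, green, blue); there is no depth.
- robot.camera_model(name): a dict with "intrinsics" (3x3 intrinsics, pixels), "dist_coeffs" ([k1, k2, p1, p2, k3] as OpenCV has them; the pictures are not rectified), "rvec" (rotation vector, rad) and "tvec" (3), from world to camera coordinates, as OpenCV has them; the wrist camera has in their place "T_tool_cam" (4x4, takes a point from camera to tool coordinates, whose origin is the TCP and whose axes are the flange's). Camera axes: x right, y down, z forward; pixel columns grow to the right and rows downward; lengths in m; the calibration is good to about 2 mm. A picture is of the moment at which its call begins: read the wrist's pose just before it. camera_model takes no time and is no camera call.
- robot.finish_job(): hands the job in, once; it reports no verdict.
Trained networks look in the newest picture that a camera, given by its name, has taken for a name from the list of things; names that differ only in an ending like _2 or _b are one class to them, and where a whole thing is asked for, a point or a joint stands for the part that bears it (a point fixed in the world has none). Each returns a list of dicts, best first, with "score" (0 to 1); they miss things now and then, are a little off and sometimes report something else, mostly with a low value. They report only what shows in the picture. A call takes as long as a camera call. They do not tell look-alikes from the thing itself.
- robot.boxes_of(camera, thing): "extent" ([left, top, right, bottom] in pixels, round what is visible of it).
- robot.tip_of(camera, thing): "centre" ([column, row] in pixels: a listed point, or the origin of a listed thing).
The state is a dict: "time": time; "joint_positions": joint angles; "joint_velocities": joint speeds; "effort": joint torques, N m; "tcp_pos": TCP position; "tcp_rot": TCP orientation; "wrist_force": force on the tool from outside, world axes, zero at the start; "torque": the same for the moment, N m; "grip_width": finger opening in m.
Only numpy, scipy, OpenCV 4.12 (cv2) and the standard library are available. Lean on these libraries where they do the work, as an engineer would, in place of code of your own. Each camera call takes 0.05 s, during which the arm holds its last target.

### The job

The sweet-shop scale must stand level before it can weigh. Lower the spirit level, on edge, fully home into the channel along the right side of the scale and let go of it; then grip the knob of the scale's front foot, push it down so that it engages, and turn it until the bubble lies centred between the two black lines. Finish still holding the knob, pushed down, with the bubble centred between the lines, so that the lock nut underneath can be tightened; do not disturb the other things on the counter.

Things in the scene. Friction and masses are not known exactly. Their poses are not given: they have to be found in the camera images.
- spirit_level: Aluminium bar level, black end caps: 160 long (own x) x 16 thick (own y) x 46 mm tall (own z), 220 g, standing on its long narrow edge. Origin: middle of its underside. Grasp across the 16 mm from above at its middle (flanks flat to 40 mm up). Yellow-green vial in the top edge, with two black lines 14.4 mm apart about own x = 0. Either end may point forward.
- bubble (a point): Centre of the pale bubble in the vial, 9 mm long. It runs to the higher end, 500 mm per radian of slope along the level's own x (at most 14 mm), and rests after about 1 s. It is between the lines when within 2 mm of own x = 0 of spirit_level.
- level_channel (a point): Middle of the floor of the open-topped channel on the scale, about 54 mm above the counter. Own x: along the channel to the scale's back; z up. 20 mm wide between aluminium lips that flare to 27 mm, 18 mm above the floor; 168 mm long between 10 mm high end stops. The level stands on the floor. The tray's rim, 27 mm left of the centre line, is 17 mm above the floor.
- scale_body: The scale: low grey casting 240 wide x 310 mm long, fixed in place, rocking on two rear feet as the front foot is screwed in or out. Origin: on the counter below its middle when level; own x to its back. As found the front is 0.7 to 1.2 degrees low.
- knob_top (a point): Centre of the top of the black fluted knob on the tongue at the scale's front: 37 mm across, 26 mm tall, upright axis, top about 84 mm above the counter (up to 6 mm less while the front is low). Grip across its diameter, finger tips about 20 mm below this point; the tongue is 42 mm below it. It stands 150 mm in front of the scale's middle.
- levelling_knob (a joint): How far the knob is pushed down, in m: 0 up, 0.010 at the stop. The spring resists with 3 N at first, 9 N at the stop. Its pins meet the screw's dogs at about 0.002 and drive from 0.004 on; 0.005 to 0.008 is a good depth. If it lands on top of the dogs it drops in as it is turned. Let go, it springs up and disengages.
- knob_sleeve: The turning part that carries the knob; origin on its axis, 42 mm below knob_top when up. Pushed down and turned clockwise seen from above it raises the scale's front, and itself, 1.7 mm per rad (bubble 3.25 mm per rad), after up to 0.4 rad of play; 2.0 to 3.3 rad needed. Not pushed, it turns idly. The foot stays where it is left, so turn in several grips.
- sweet_box_0: Small carton 30 x 110 x 65 mm standing at the back right; bystander.
- sweet_box_1: Small carton 28 x 85 x 60 mm standing to the left of the scale; bystander.
- sweet_box_2: Small carton 35 x 120 x 50 mm standing at the back right; bystander.
- choc_bar_0: Wrapped chocolate bar 58 x 173 x 13 mm lying flat on the counter to the right, long side (own y) pointing roughly away from the robot; bystander. Origin under its middle.
Things that resemble listed ones, but are neither listed nor needed, are in the scene too. Of the things that look like the spirit_level, the larger one is meant.

How it is judged:
By the outcome, as a careful person would: the job done as asked, in the order asked, and still so for the second after the job is handed in, while the arm keeps its last pose, push and grip.
It also fails if it takes over 72 s, if anything falls off the work surface, if the arm or the gripper's body presses on something with over 40 N, if the wrist force passes 120 N, or if a joint passes its speed limit or range.

## Working session

There is one attempt and no reset: what is moved stays moved. The work goes in short steps, Python scripts to look and compute and a shell command to move; the robot and the scene stay as the last step left them, time stands still between calls to the robot, and variables do not carry over. Pictures are saved under pics/ and viewed, and the job is handed in when it is done.

```bash
ls; mkdir -p pics; python3 - <<'E'
from bench import robot
import cv2, json
s=robot.state(); print(s)
for c in ["scene","top","wrist"]:
    f=robot.grab_frame(c); cv2.imwrite(f"pics/{c}0.png",f[:,:,::-1])
    m=robot.camera_model(c); print(c,{k:(v.tolist() if hasattr(v,'tolist') else v) for k,v in m.items()})
E
```

```text
pics
{'time': 0.0, 'joint_positions': array([-1.29929306e+00,  5.28390109e-02,  1.40173312e+00, -1.17183166e-06,
        1.68862577e+00, -7.03089518e-02]), 'joint_velocities': array([-0.00144534, -0.0010366 , -0.00085683,  0.00022805, -0.00110987,
        0.00102899]), 'effort': array([ 2.17224169e-04, -3.81672013e+01, -3.60183764e+01, -6.18110107e-06,
        6.13129712e-03, -2.03902772e-06]), 'tcp_pos': array([ 0.17591089, -0.49432255,  0.23046703]), 'tcp_rot': array([ 9.85430759e-01,  1.70075206e-01, -8.11842490e-05, -7.98504832e-04]), 'wrist_force': array([ 0.60045127, -0.19988161, -0.15385687]), 'torque': array([-0.04679001,  0.02322698,  0.03108199]), 'grip_width': 0.08513643714208363}
scene {'intrinsics': [[474.3293452030601, 0.0, 276.3503916620985], [0.0, 474.3293452030601, 210.46267427617613], [0.0, 0.0, 1.0]], 'dist_coeffs': [-0.06381353629125763, 0.0, 0.0, 0.0, 0.0], 'rvec': [1.9102773130558102, -0.7818813542920873, 0.4837494002493289], 'tvec': [-0.35219970398462974, 0.2241255574409769, 1.4237072417655139]}
top {'intrinsics': [[414.9358196156123, 0.0, 273.86345501418566], [0.0, 414.9358196156123, 207.09044110881416], [0.0, 0.0, 1.0]], 'dist_coeffs': [0.03448397576979, 0.0, 0.0, 0.0, 0.0], 'rvec': [2.192548685233807, -2.1729812539935742, 0.058991219046434756], 'tvec': [0.007566872265731886, 0.47536515517256894, 1.3609497043052032]}
wrist {'intrinsics': [[371.40165147439166, 0.0, 279.3334627567881], [0.0, 371.40165147439166, 213.76720445209511], [0.0, 0.0, 1.0]], 'dist_coeffs': [-0.017950743228479102, 0.0, 0.0, 0.0, 0.0], 'T_tool_cam': [[8.078607875466718e-05, -0.9568976991107235, -0.2904251829821423, 0.07451007108600854], [0.999999278308605, -0.00027082558439134855, 0.0011704852710282907, -0.001298506468145444], [-0.001198689232593064, -0.2904250679437025, 0.9568969866469523, -0.14302787709257925], [0.0, 0.0, 0.0, 1.0]]}
```

View pics/scene0.png

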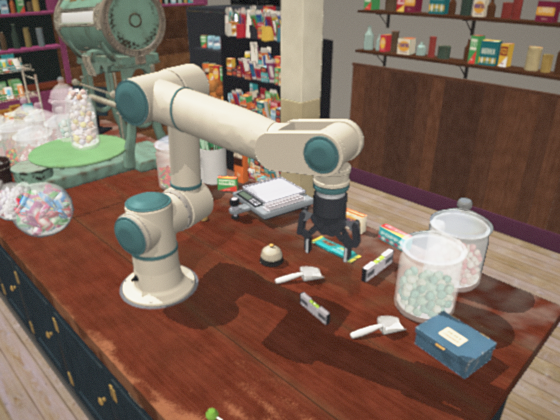

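View pics/top0.png

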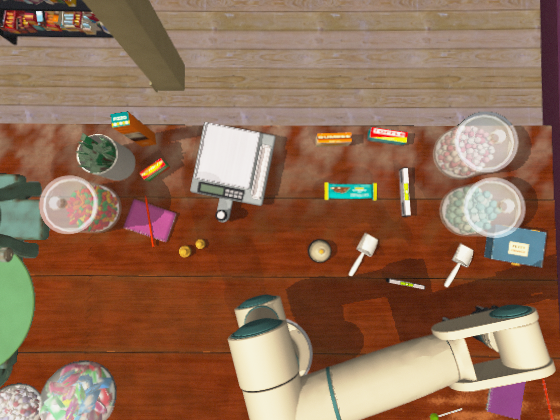

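View pics/wrist0.png

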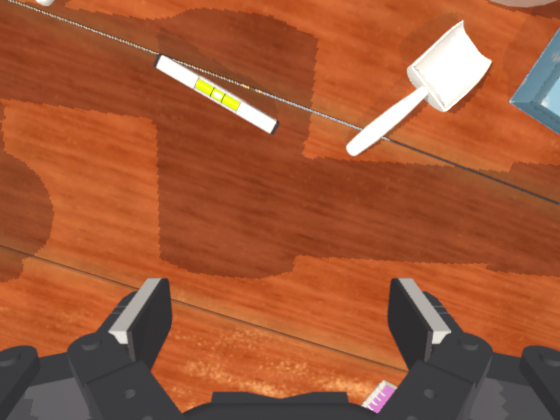

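The scene holds two spirit levels. Top (405,192) stands nearly upright in the picture, about 48 px long. Top (405,284), the shorter one at about 38 px, is also seen in the wrist view at (217,94). The scale is at (232,165) with its knob at about (222,213). By size I choose (405,192), to be checked in a crop.

```bash
cat > h.py <<'E'
from bench import robot
import cv2, numpy as np
from scipy.spatial.transform import Rotation as R
def cam(c, st=None):
    m=robot.camera_model(c); K=np.array(m['intrinsics']); d=np.array(m['dist_coeffs'])
    if 'rvec' in m:
        Rw=R.from_rotvec(np.array(m['rvec']).ravel()).as_matrix(); t=np.array(m['tvec']).ravel()
    else:
        st=st or robot.state()
        T=np.eye(4);T[:3,:3]=R.from_quat(st['tcp_rot']).as_matrix();T[:3,3]=st['tcp_pos']
        W=np.linalg.inv(T@np.array(m['T_tool_cam'])); Rw=W[:3,:3]; t=W[:3,3]
    return K,d,Rw,t
def px2w(C,uv,z):
    K,d,Rw,t=C
    p=cv2.undistortPoints(np.array([[uv]],float),K,d).ravel()
    o=-Rw.T@t; v=Rw.T@np.array([p[0],p[1],1.]); return o+v*(z-o[2])/v[2]
def w2px(C,P):
    K,d,Rw,t=C
    return cv2.projectPoints(np.atleast_2d(np.array(P,float)),cv2.Rodrigues(Rw)[0],t,K,d)[0].reshape(-1,2)
E
python3 - <<'E'
from h import *
f=robot.grab_frame("top"); C=cam("top")
for th in ["spirit_level","scale_body","sweet_box_0","choc_bar_0"]:
    print(th,[(np.round(b['extent']).tolist(),round(b['score'],2)) for b in robot.boxes_of("top",th)][:3])
for th,z in [("spirit_level",0),("level_channel",.054),("knob_top",.08),("scale_body",0),("bubble",.044),("knob_sleeve",.04)]:
    print(th,[(np.round(b['centre'],1).tolist(),round(b['score'],2),np.round(px2w(C,b['centre'],z)[:2],4).tolist()) for b in robot.tip_of("top",th)][:3])
im=f[:,:,::-1]
a=cv2.resize(im[150:300,340:460],None,fx=4,fy=4,interpolation=3); b=cv2.resize(im[110:230,180:290],None,fx=5,fy=5,interpolation=3)
cv2.imwrite("pics/cA.png",a); cv2.imwrite("pics/cB.png",b); print(robot.state()['time'])
E
```

```text
spirit_level [([401.0, 168.0, 411.0, 217.0], 0.89), ([391.0, 279.0, 423.0, 289.0], 0.52)]
scale_body [([189.0, 120.0, 274.0, 223.0], 0.73)]
sweet_box_0 [([144.0, 158.0, 170.0, 180.0], 0.79), ([311.0, 131.0, 354.0, 148.0], 0.59), ([372.0, 129.0, 409.0, 147.0], 0.59)]
choc_bar_0 [([326.0, 186.0, 376.0, 204.0], 0.95)]
spirit_level [([405.7, 286.2], 0.72, [0.2194, -0.4238]), ([404.9, 191.2], 0.65, [0.5333, -0.4252])]
level_channel [([259.4, 175.3], 0.84, [0.5756, 0.0592])]
knob_top [([219.1, 212.2], 0.51, [0.4534, 0.1841]), ([330.0, 144.4], 0.46, [0.6726, -0.1658])]
scale_body [([234.6, 169.8], 0.62, [0.6013, 0.1458]), ([404.5, 192.9], 0.58, [0.5275, -0.4238])]
bubble []
knob_sleeve [([222.6, 214.5], 0.68, [0.4481, 0.1783])]
0.7
```

View pics/cA.png

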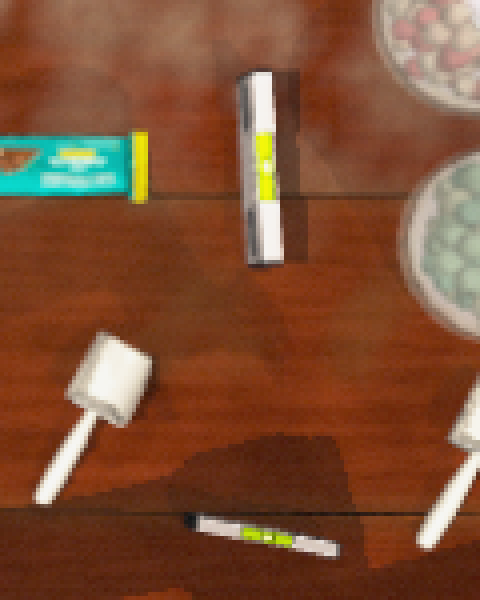

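View pics/cB.png

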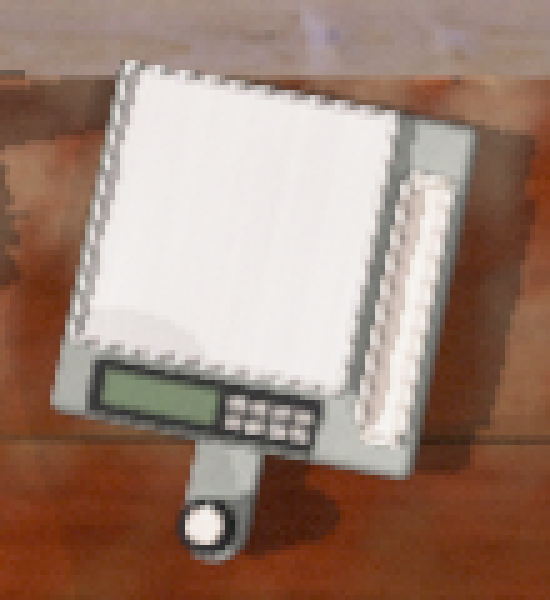

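Big level (crop: top edge from (260,72) to (270,262), far bigger than the look-alike at (262,535)). The choice is confirmed.

```bash
python3 - <<'E'
from h import *
C=cam("top")
a=px2w(C,(340+261/4,150+72/4),.046);b=px2w(C,(340+271/4,150+262/4),.046)
print(a,b,np.linalg.norm(a-b),(a+b)/2,np.arctan2(*(a-b)[[1,0]]))
a=px2w(C,(180+432/5,110+180/5),.06);b=px2w(C,(180+385/5,110+440/5),.06)
print(a,b,np.linalg.norm(a-b),(a+b)/2,np.arctan2(*(a-b)[[1,0]]))
E
```

```text
[ 0.60389543 -0.41311619  0.046     ] [ 0.44988912 -0.41947081  0.046     ] 0.1541373573562358 [ 0.52689227 -0.4162935   0.046     ] 0.041238634813117146
[0.67048635 0.03734203 0.06      ] [0.50120511 0.06582088 0.06      ] 0.17166007752932824 [0.58584573 0.05158145 0.06      ] -0.16667320123192442
```

```bash
python3 -m creep '25 6 0 0 0 -0.03 0;44 10 0 0 0 -0.04 0;44 10 0 0 0 -0.04 0;44 10 0 0 0 -0.04 0;44 10 0 0 0 -0.04 0;44 10 0 0 0 -0.04 0;44 10 -10 0 0 -0.04 0;40 8 -20 0 0 -0.03 0;22 4 -20 0 0 0 0;0 0 0 0 0 0 0;0 0 0 0 0 0 0'
python3 - <<'E'
from h import *
s=robot.state(); f=robot.grab_frame("wrist"); C=cam("wrist",s)
cv2.imwrite("pics/w1.png",f[:,:,::-1])
print([(np.round(b['extent']).tolist(),round(b['score'],2)) for b in robot.boxes_of("wrist","spirit_level")][:3])
for t,z in [("spirit_level",0),("bubble",.044)]:
  print(t,[(np.round(b['centre']).tolist(),np.round(px2w(C,b['centre'],z),4),round(b['score'],2)) for b in robot.tip_of("wrist",t)][:3])
E
```

```text
time: 1.8
tcp_pos: [0.5268, -0.4165, 0.1807]
tcp_rot: [1.0, 0.021, -0.001, -0.0]
wrist_force: [0.2, 0.6, 0.8]
grip_width: 0.0852
[([266.0, 91.0, 291.0, 288.0], 0.92)]
spirit_level [([280.0, 185.0], array([ 0.5291, -0.4161,  0.    ]), 0.88)]
bubble [([281.0, 199.0], array([ 0.5283, -0.4164,  0.044 ]), 0.57)]
```

View pics/w1.png

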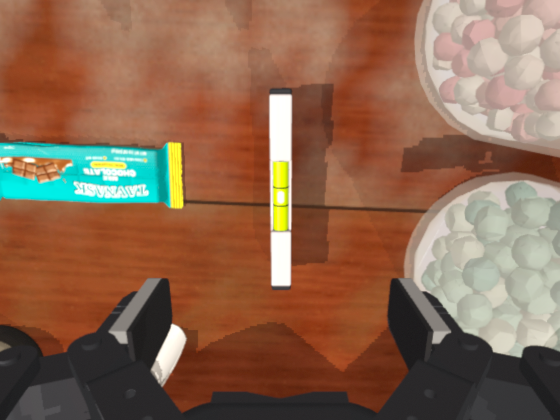

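The level runs straight down the picture from (281,90) to (281,288), with the vial bubble at (281,198). Nothing stands near the fingers' path.

```bash
python3 - <<'E'
from h import *
s=robot.state(); C=cam("wrist",s)
a=px2w(C,(281,90),.046);b=px2w(C,(282,288),.046)
print(a,b,np.linalg.norm(a-b),(a+b)/2,np.arctan2(*(a-b)[[1,0]]), 2*np.arctan2(s['tcp_rot'][1],s['tcp_rot'][0]))
E
```

```text
[ 0.60853717 -0.41473427  0.046     ] [ 0.45080661 -0.42215932  0.046     ] 0.15790523116782293 [ 0.52967189 -0.41844679  0.046     ] 0.04703952406693458 0.040360566217834945
```

```bash
python3 -m creep '2 -2 -40 0 0 0.006 0;0 0 -45 0 0 0 0;0 0 -45 0 0 0 0;0 0 -28 0 0 0 0.3;0 0 0 0 0 0 0.8;0 0 0 0 0 0 1;0 0 0 0 0 0 1;0 0 0 0 0 0 1' 50
```

```text
time: 2.8
tcp_pos: [0.5303, -0.4198, 0.0271]
tcp_rot: [1.0, 0.024, 0.002, 0.002]
wrist_force: [1.2, -1.0, 1.3]
grip_width: 0.0144
```

```bash
python3 -m creep '0 0 0 0 0 0 1;0 0 0 0 0 0 1'
python3 - <<'E'
from h import *
f=robot.grab_frame("wrist");cv2.imwrite("pics/w2.png",f[:,:,::-1])
f=robot.grab_frame("scene");cv2.imwrite("pics/s2.png",cv2.resize(f[200:320,290:430,::-1],None,fx=4,fy=4,interpolation=3))
print(robot.state())
E
```

```text
time: 3.0
tcp_pos: [0.5303, -0.4199, 0.027]
tcp_rot: [1.0, 0.024, 0.002, 0.002]
wrist_force: [-1.0, -0.1, 7.5]
grip_width: 0.0142
{'time': 3.1, 'joint_positions': array([-7.24149879e-01,  6.11314667e-01,  1.12820653e+00, -2.32228108e-04,
        1.39648716e+00,  7.98873902e-01]), 'joint_velocities': array([-0.00045721,  0.00167847, -0.00029439,  0.00102648,  0.0005236 ,
       -0.00088143]), 'effort': array([ 3.40835005e-02, -5.22555077e+01, -3.07263958e+01,  5.25456376e-02,
       -2.90004881e-01, -9.06903239e-03]), 'tcp_pos': array([ 0.53030587, -0.41984613,  0.02697985]), 'tcp_rot': array([0.99971036, 0.02390372, 0.00196889, 0.00198308]), 'wrist_force': array([-0.47430297,  1.62975654,  7.03882775]), 'torque': array([0.09743869, 0.17808777, 0.02701838]), 'grip_width': 0.01476701394130605}
```

View pics/w2.png

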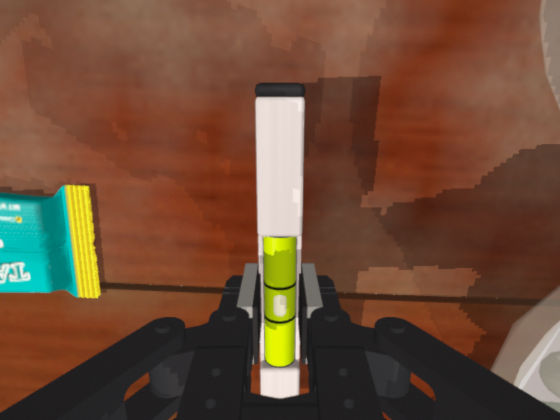

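View pics/s2.png

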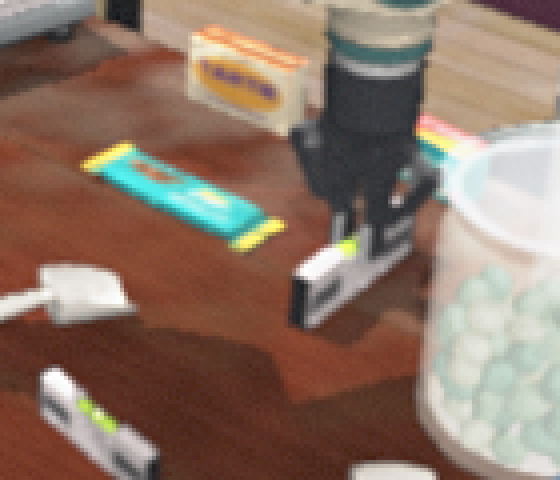

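The level is held, with the bubble and lines at (281,302) between the pads. Next I lift it and hover to the right of the scale to look at the channel.

```bash
python3 -m creep '0 0 15 0 0 0 1;0 0 40 0 0 0 1;0 10 45 0 0 0 1;5 45 40 0 0 -0.02 1;5 48 5 0 0 -0.04 1;5 48 0 0 0 -0.04 1;5 48 0 0 0 -0.04 1;5 48 0 0 0 -0.04 1;5 48 0 0 0 -0.04 1;0 48 0 0 0 0 1;0 35 0 0 0 0 1;0 12 0 0 0 0 1'
python3 -m creep '0 0 0 0 0 0 1;0 0 0 0 0 0 1'
python3 - <<'E'
from h import *
s=robot.state(); f=robot.grab_frame("wrist"); C=cam("wrist",s)
cv2.imwrite("pics/w3.png",f[:,:,::-1])
for t,z in [("level_channel",.053),("knob_top",.08),("spirit_level",s['tcp_pos'][2]-.027)]:
  print(t,[(np.round(b['centre'],1).tolist(),np.round(px2w(C,b['centre'],z),4),round(b['score'],2)) for b in robot.tip_of("wrist",t)][:3])
print(s['tcp_pos'],s['tcp_rot'],s['wrist_force'],s['grip_width'],s['time'])
f=robot.grab_frame("top");cv2.imwrite("pics/t3.png",f[:,:,::-1])
C=cam("top")
for t,z in [("level_channel",.053),("knob_top",.08)]:
  print(t,[(np.round(b['centre'],1).tolist(),np.round(px2w(C,b['centre'],z),4),round(b['score'],2)) for b in robot.tip_of("top",t)][:3])
E
```

```text
time: 4.3
tcp_pos: [0.558, -0.0331, 0.1627]
tcp_rot: [0.996, -0.084, 0.001, -0.0]
wrist_force: [0.5, 0.1, -2.6]
grip_width: 0.0148
time: 4.5
tcp_pos: [0.5582, -0.0373, 0.162]
tcp_rot: [0.996, -0.086, 0.0, 0.0]
wrist_force: [-0.1, -0.6, -2.2]
grip_width: 0.0148
level_channel [([141.2, 188.9], array([0.5904, 0.0557, 0.053 ]), 0.85)]
knob_top []
spirit_level [([276.6, 259.9], array([ 0.557 , -0.0346,  0.135 ]), 0.94)]
[ 0.55822013 -0.03733709  0.16197568] [ 9.96276934e-01 -8.62091495e-02  3.26888433e-04  3.82731730e-04] [-0.10940016 -0.63127839 -2.16908495] 0.014766270852149772 4.5
level_channel [([263.0, 174.4], array([0.5788, 0.0476, 0.053 ]), 0.58)]
knob_top [([217.2, 214.8], array([0.4451, 0.19  , 0.08  ]), 0.62)]
```

View pics/w3.png

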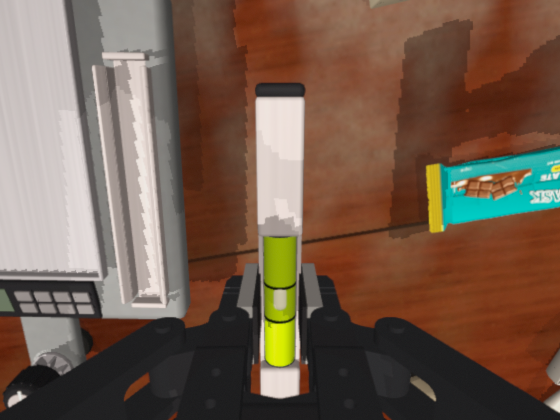

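View pics/t3.png

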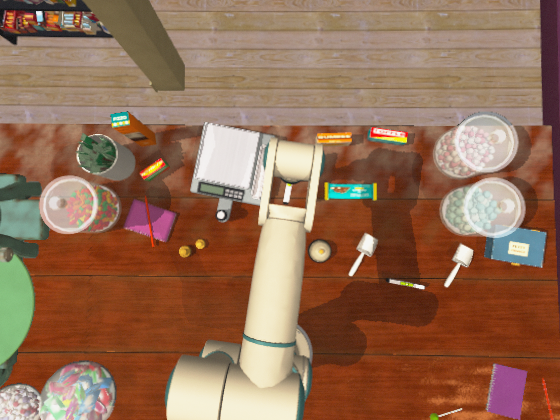

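The channel shows at (100–170, 50–305) in the wrist view. I'll zoom in on it.

```bash
python3 - <<'E'
import cv2
im=cv2.imread("pics/w3.png"); a=cv2.resize(im[35:185,80:200],None,fx=4,fy=4,interpolation=3);b=cv2.resize(im[180:330,80:200],None,fx=4,fy=4,interpolation=3)
import numpy as np
cv2.imwrite("pics/w3z.png",a);cv2.imwrite("pics/w3y.png",b)
E
```

```text
(no output)
```

View pics/w3z.png

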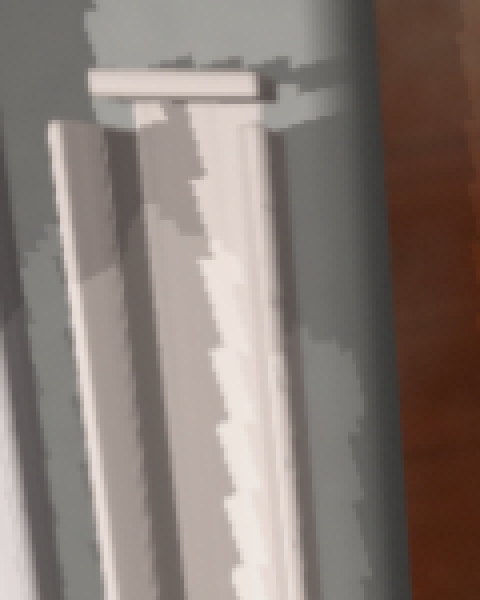

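View pics/w3y.png

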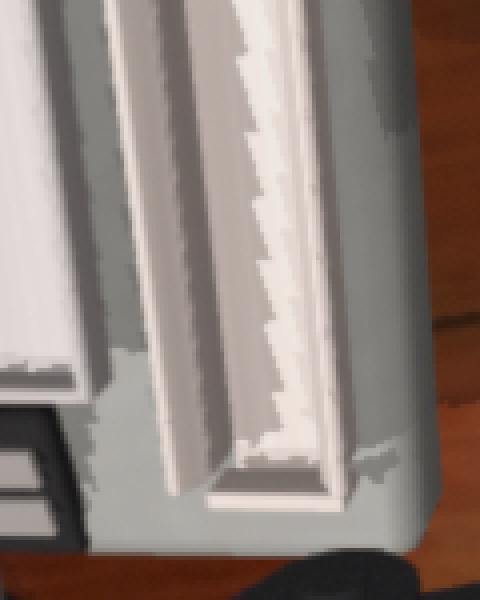

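```bash
python3 - <<'E'
from h import *
s=robot.state(); C=cam("wrist",s)
dz=-0.002
P={}
lb=px2w(C,(93.5,65.5),.072+dz+.0014);lf=px2w(C,(122.5,303),.072+dz-.0014)
rb=px2w(C,(145.5,66.5),.072+dz+.0014);rf=px2w(C,(163.7,304),.072+dz-.0014)
for n,v in zip("lb lf rb rf".split(),(lb,lf,rb,rf)):print(n,np.round(v,4))
print("widths",np.linalg.norm(lb-rb),np.linalg.norm(lf-rf))
b=(lb+rb)/2;f=(lf+rf)/2;print("mid",(b+f)/2,"len",np.linalg.norm(b-f),"yaw",np.arctan2(*(b-f)[[1,0]]))
sb=px2w(C,(80+180/4,35+96/4),.064+dz+.0014);sf=px2w(C,(80+268/4,180+490/4),.064+dz-.0014)
print("stops",sb,sf,np.linalg.norm(sb-sf),(sb+sf)/2)
# floor edges
for u,v in [(142,140),(265,140)]: print(px2w(C,(80+u/4,35+v/4),.054+dz+.0012))
for u,v in [(232,440),(320,460)]: print(px2w(C,(80+u/4,180+v/4),.054+dz-.0012))
# level held: ends
zt=s['tcp_pos'][2]-.027+.046
a=px2w(C,(280.5,84),zt);e=px2w(C,(280,397),zt);l1=px2w(C,(281,287),zt);l2=px2w(C,(281,319.5),zt)
print("lvl far",a,"near",e,"lines",l1,l2)
q=s['tcp_rot'];yaw=2*np.arctan2(q[1],q[0]);print("yaw",yaw,s['tcp_pos'])
u=np.array([np.cos(yaw),np.sin(yaw)]);print([float((p[:2]-s['tcp_pos'][:2])@u) for p in(a,e,l1,l2)],[float(np.cross(u,p[:2]-s['tcp_pos'][:2])) for p in (a,e,l1,l2)])
E
```

```text
lb [0.6701 0.0554 0.0714]
lf [0.5141 0.0861 0.0686]
rb [0.6641 0.0253 0.0714]
rf [0.5083 0.057  0.0686]
widths 0.0306932027642086 0.029654963314259312
mid [0.58915782 0.05591656 0.07      ] len 0.15904735627072272 yaw -0.1975086798879349
stops [0.6715844  0.03890979 0.0634    ] [0.50744389 0.07248335 0.0606    ] 0.16756232390304243 [0.58951414 0.05569657 0.062     ]
[0.66808544 0.05045017 0.0532    ]
[0.6645993  0.03112718 0.0532    ]
[0.51405307 0.08116902 0.0508    ]
[0.50704692 0.0656965  0.0508    ]
lvl far [ 0.63617998 -0.04996014  0.18032922] near [ 0.51618683 -0.02886594  0.18032922] lines [ 0.56591795 -0.03791817  0.18032922] [ 0.55228199 -0.03555067  0.18032922]
yaw -0.17332628558184515 [ 0.55809521 -0.03713379  0.16132922]
[0.0791268266886898, -0.04270631218986065, 0.00784081053748967, -0.005999139612233356] [0.0008323204555186238, 0.0009164669792784816, 0.0005764833581588972, 0.0005568619074109468]<stdin>:20: DeprecationWarning: Arrays of 2-dimensional vectors are deprecated. Use arrays of 3-dimensional vectors instead. (deprecated in NumPy 2.0)
```

The channel middle is at (0.589, 0.0557), yaw −0.198. The gripped level is centred on the TCP to within about 1 mm. I move above the channel with a slight pitch to match it.

```bash
python3 -m creep '10 30 0 0 0 -0.012 1;12 35 0 0 0 -0.012 1;8 27.5 -10 -0.003 -0.016 0 1;0 0 -20 0 0 0 1;0 0 -10 0 0 0 1;0 0 0 0 0 0 1;0 0 0 0 0 0 1;0 0 0 0 0 0 1'
python3 - <<'E'
from h import *
s=robot.state(); f=robot.grab_frame("wrist"); C=cam("wrist",s)
cv2.imwrite("pics/w4.png",f[:,:,::-1])
q=s['tcp_rot'];print(s['tcp_pos'],2*np.arctan2(q[1],q[0]),R.from_quat(q).as_matrix()[:,2])
E
```

```text
time: 5.65
tcp_pos: [0.5887, 0.0555, 0.1227]
tcp_rot: [0.995, -0.098, 0.009, 0.001]
wrist_force: [-0.3, 0.5, -2.0]
grip_width: 0.0144
[0.58869578 0.05551048 0.12273022] -0.1971545962115796 [ 0.01793437 -0.00303474 -0.99983456]
```

View pics/w4.png

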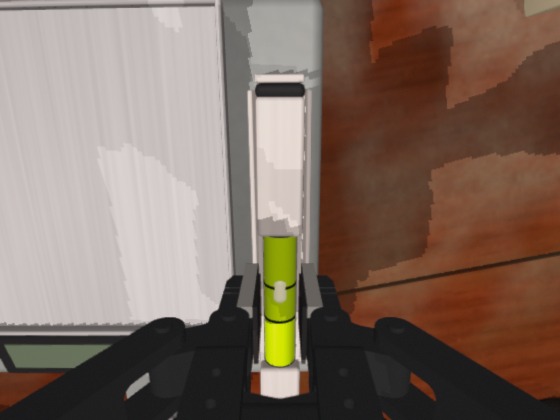

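The level sits symmetrically between the lips (columns 249 and 309, level centre at 280). I descend.

```bash
python3 -m creep '0 0 -15 0 0 0 1;0 0 -12 0 0 0 1;0 0 -6 0 0 0 1;0 0 -3 0 0 0 1;0 0 -3 0 0 0 1;0 0 -2 0 0 0 1;0 0 0 0 0 0 1'
python3 -m creep '0 0 -2 0 0 0 1;0 0 -1 0 0 0 1;0 0 0 0 0 0 1'
```

```text
time: 6.4
tcp_pos: [0.5882, 0.0561, 0.0804]
tcp_rot: [0.995, -0.098, 0.008, 0.001]
wrist_force: [0.7, 0.1, -2.0]
grip_width: 0.0142
time: 6.7
tcp_pos: [0.5885, 0.0561, 0.0796]
tcp_rot: [0.995, -0.098, 0.009, 0.001]
wrist_force: [-5.5, -0.7, 8.9]
grip_width: 0.0148
```

```bash
python3 -m creep '0 0 0 0 0 0 0.75;0 0 0 0 0 0 0.6;0 0 0 0 0 0 0.5;0 0 0 0 0 0 0.5;0 0 15 0 0 0 0.5;0 0 30 0 0 0 0.5;0 0 30 0 0 0 0.5;0 0 20 0 0 0 0.5;0 0 0 0 0 0 0.5;0 0 0 0 0 0 0.5'
python3 - <<'E'
from h import *
s=robot.state(); f=robot.grab_frame("wrist"); C=cam("wrist",s)
cv2.imwrite("pics/w5.png",f[:,:,::-1])
print(s['tcp_pos'],s['grip_width'])
for t,z in [("spirit_level",.053),("bubble",.098),("level_channel",.053)]:
  print(t,[(np.round(b['centre'],1).tolist(),np.round(px2w(C,b['centre'],z),4),round(b['score'],2)) for b in robot.tip_of("wrist",t)][:3])
E
```

```text
time: 7.7
tcp_pos: [0.5882, 0.0561, 0.1729]
tcp_rot: [0.995, -0.098, 0.009, 0.001]
wrist_force: [-0.7, 0.9, -0.2]
grip_width: 0.0427
[0.58822894 0.05608927 0.17292915] 0.04274411344193108
spirit_level [([278.3, 209.8], array([0.5879, 0.0581, 0.053 ]), 0.98)]
bubble [([280.8, 217.2], array([0.595, 0.055, 0.098]), 0.53), ([172.3, 204.3], array([0.6159, 0.1183, 0.098 ]), 0.38)]
level_channel [([281.9, 207.8], array([0.5889, 0.0552, 0.053 ]), 0.65)]
```

View pics/w5.png

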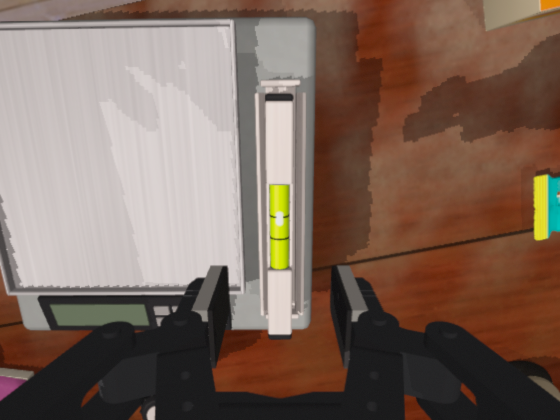

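```bash
python3 - <<'E'
from h import *
im=cv2.imread("pics/w5.png");s=robot.state(); C=cam("wrist",s)
cv2.imwrite("pics/w5z.png",np.hstack([cv2.resize(im[70:210,235:325],None,fx=4,fy=4,interpolation=3),cv2.resize(im[210:350,235:325],None,fx=4,fy=4,interpolation=3)]))
yaw=-.1975;u=np.array([np.cos(yaw),np.sin(yaw)]);m=np.array([.589,.0557])
for z in (.0988,.104,.110):
  a=px2w(C,(279,95),z);b=px2w(C,(280,338),z);print(z,np.linalg.norm(a-b),((a+b)/2)[:2],[float((p[:2]-m)@u) for p in (a,b)])
E
```

```text
0.0988 0.1555422148998456 [0.58819574 0.05690667] [0.0767445542401534, -0.07879535214217545]
0.104 0.15180152082911408 [0.58988056 0.05658184] [0.07659004669998075, -0.07520922113003511]
0.11 0.14748533536288533 [0.5918246  0.05620704] [0.07641176876901225, -0.0710713776544886]
```

View pics/w5z.png

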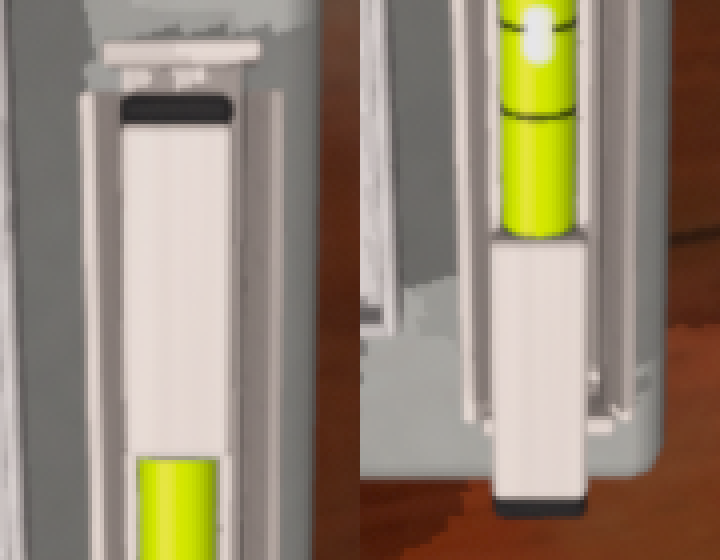

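The level is fully home: the ends lie inside the stops and the apparent length fits the seated height. The bubble (279,217) sits at the back line, about +7 mm, so the front is low as expected. Now to the knob.

```bash
python3 -m creep '0 0 25 0.003 0.016 0 0.5;-30 30 0 0 0 0 0.5;-33 33 0 0 0 0 0.5;-33 33 0 0 0 0 0.5;-24 24 0 0 0 0 0.5;-10 5 0 0 0 0 0.5;0 0 0 0 0 0 0.5;0 0 0 0 0 0 0.5;0 0 0 0 0 0 0.5'
python3 - <<'E'
from h import *
s=robot.state(); f=robot.grab_frame("wrist"); C=cam("wrist",s)
cv2.imwrite("pics/w6.png",f[:,:,::-1])
print(s['tcp_pos'],s['joint_positions'],R.from_quat(s['tcp_rot']).as_matrix()[:,2])
for t,z in [("knob_top",.079),("knob_sleeve",.037),("bubble",.098),("spirit_level",.053)]:
  print(t,[(np.round(b['centre'],1).tolist(),np.round(px2w(C,b['centre'],z),4),round(b['score'],2)) for b in robot.tip_of("wrist",t)][:3])
f=robot.grab_frame("top");cv2.imwrite("pics/t6.png",f[:,:,::-1])
E
```

```text
time: 8.8
tcp_pos: [0.4589, 0.1802, 0.1971]
tcp_rot: [0.995, -0.099, -0.0, 0.0]
wrist_force: [-0.2, -0.1, 0.2]
grip_width: 0.0428
[0.45890659 0.18018787 0.19711899] [ 2.99415377e-01 -2.56740478e-02  1.54726403e+00 -3.16829917e-04
  1.62050378e+00  2.06795405e+00] [-3.85473458e-04 -4.50166789e-04 -9.99999824e-01]
knob_top [([281.9, 221.8], array([0.4474, 0.1816, 0.079 ]), 0.72)]
knob_sleeve [([281.6, 207.0], array([0.4469, 0.1816, 0.037 ]), 0.67)]
bubble []
spirit_level []
```

View pics/w6.png

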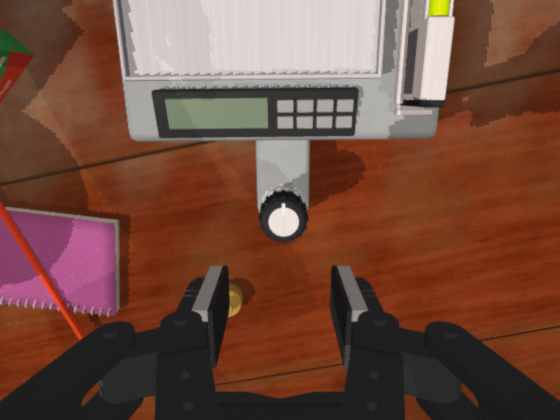

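View pics/t6.png

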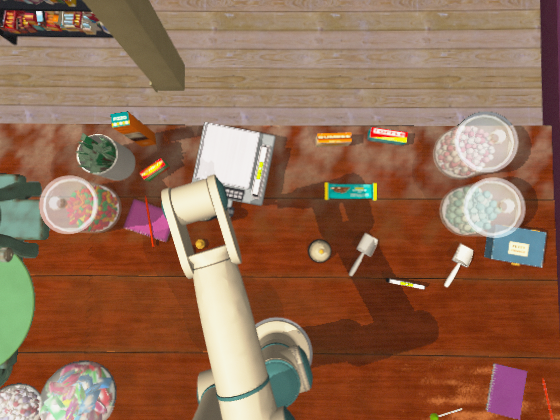

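```bash
python3 - <<'E'
from h import *
im=cv2.imread("pics/w6.png");s=robot.state(); C=cam("wrist",s)
cv2.imwrite("pics/w6z.png",cv2.resize(im[170:260,235:335],None,fx=6,fy=6,interpolation=3))
for t in [(283.5,221),(283.5,216)]: print(px2w(C,t,.079))
P=[]
for r in (.0185,):
  for a in np.linspace(0,2*np.pi,8,endpoint=False): P.append([.4474+r*np.cos(a),.1816+r*np.sin(a),.079])
print(np.round(w2px(C,P)))
t=cv2.imread("pics/t6.png"); cv2.imwrite("pics/t6z.png",cv2.resize(t[120:215,190:290],None,fx=6,fy=6,interpolation=3))
E
```

```text
[0.44722923 0.18093575 0.079     ]
[0.45102811 0.18019123 0.079     ]
[[278. 197.]
 [262. 208.]
 [258. 226.]
 [269. 240.]
 [287. 244.]
 [303. 234.]
 [307. 216.]
 [297. 201.]]
```

View pics/w6z.png

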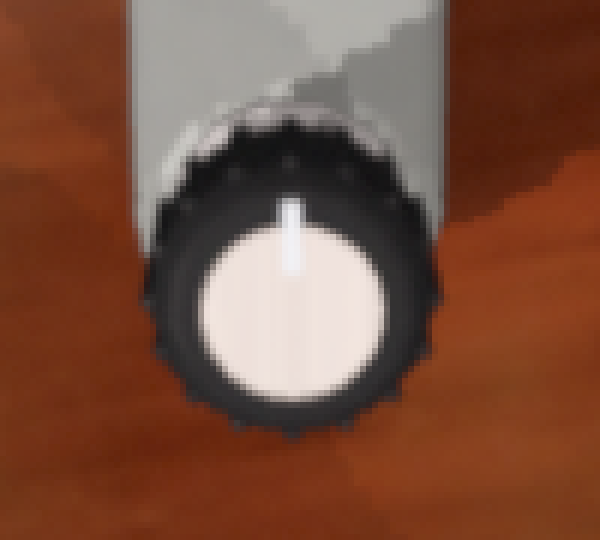

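View pics/t6z.png

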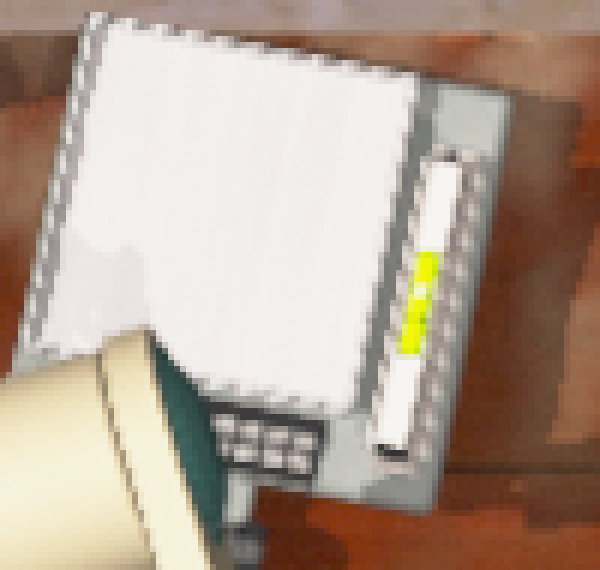

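Knob top disc is centred at wrist (283.5,221.7), giving world (0.4468, 0.1810), and its white mark points to the scale's back. I turn the wrist back to yaw about +2.2 so the whole turn fits in one grip.

```bash
python3 -m creep '-6 0 0 0 0 0.14 0.35;-6 1 0 0 0 0.14 0.35;0 0 0 0 0 0.14 0.35;0 0 0 0 0 0.14 0.35;0 0 0 0 0 0.14 0.35;0 0 0 0 0 0.14 0.35;0 0 0 0 0 0.14 0.35;0 0 0 0 0 0.14 0.35;0 0 0 0 0 0.14 0.35;0 0 0 0 0 0.14 0.35;0 0 0 0 0 0.14 0.35;0 0 0 0 0 0.14 0.35'
python3 -m creep '0 0 0 0 0 0.14 0.35;0 0 0 0 0 0.14 0.35;0 0 0 0 0 0.14 0.35;0 0 -10 0 0 0.14 0.35;0 0 -20 0 0 0.14 0.35;0 0 -20 0 0 0 0.35;0 0 -10 0 0 0 0.35;0 0 0 0 0 0 0.35;0 0 0 0 0 0 0.35'
python3 - <<'E'
from h import *
s=robot.state(); f=robot.grab_frame("wrist"); C=cam("wrist",s)
cv2.imwrite("pics/w7.png",f[:,:,::-1])
q=s['tcp_rot'];print(s['tcp_pos'],s['joint_positions'],2*np.arctan2(q[1],q[0]),s['grip_width'])
for t,z in [("knob_top",.079)]:
  print(t,[(np.round(b['centre'],1).tolist(),np.round(px2w(C,b['centre'],z),4),round(b['score'],2)) for b in robot.tip_of("wrist",t)][:3])
E
```

```text
time: 10.3
tcp_pos: [0.4462, 0.182, 0.1974]
tcp_rot: [0.735, 0.678, 0.0, 0.0]
wrist_force: [0.1, 0.1, 0.0]
grip_width: 0.0553
time: 11.2
tcp_pos: [0.4465, 0.1822, 0.1382]
tcp_rot: [0.461, 0.887, 0.0, 0.0]
wrist_force: [-1.0, -0.7, -0.0]
grip_width: 0.0556
[0.44647836 0.18217489 0.13817738] [ 3.10789301e-01 -1.97932134e-02  1.66060757e+00  3.46854797e-05
  1.49988336e+00 -3.01875037e-01] 2.1834582229578463 0.0556230274255887
knob_top [([280.4, 241.9], array([0.4497, 0.18  , 0.079 ]), 0.57)]
```

View pics/w7.png

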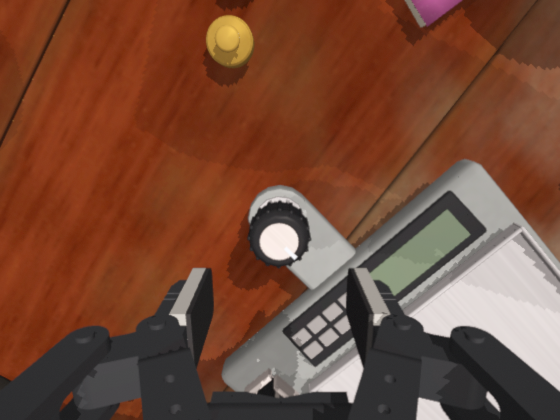

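```bash
python3 - <<'E'
from h import *
s=robot.state(); C=cam("wrist",s)
for t in [(278.5,241),(279,240)]: print(px2w(C,t,.079))
k=np.array([.448,.1808]);u=np.array([np.cos(-.1975),np.sin(-.1975)])
for z in (.03,.05):
  for t in [(225,365),(360,252)]:
    p=px2w(C,t,z);print(z,p,(p[:2]-k)@u)
E
```

```text
[0.44892657 0.17982225 0.079     ]
[0.44880658 0.18050073 0.079     ]
0.03 [0.48627392 0.05100891 0.03      ] 0.06299730229002963
0.03 [0.51373165 0.19149745 0.03      ] 0.0623547989151084
0.05 [0.47970973 0.0663617  0.05      ] 0.053548220313385526
0.05 [0.50498549 0.19568609 0.05      ] 0.05295677450389032
```

```bash
python3 -m creep '1 -1 -30 0 0 0 0.35;0.5 -0.6 -30 0 0 0 0.35;0 0 -18 0 0 0 0.35;0 0 0 0 0 0 0.35;0 0 0 0 0 0 0.6;0 0 0 0 0 0 0.8;0 0 0 0 0 0 1;0 0 0 0 0 0 1;0 0 0 0 0 0 1' 60
python3 - <<'E'
from h import *
s=robot.state(); f=robot.grab_frame("wrist")
cv2.imwrite("pics/w8.png",f[:,:,::-1])
print(s['tcp_pos'],s['torque'],s['wrist_force'],s['grip_width'])
E
```

```text
time: 12.2
tcp_pos: [0.4481, 0.1805, 0.0608]
tcp_rot: [0.461, 0.887, 0.0, 0.001]
wrist_force: [-3.6, -3.3, 2.6]
grip_width: 0.0343
[0.44806487 0.18047923 0.06084296] [-0.35198447  0.44072854  0.02675422] [-3.60999567 -3.26768174  2.60118761] 0.03426743743018569
```

View pics/w8.png

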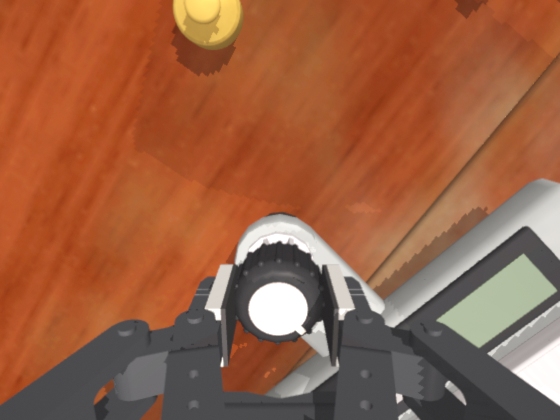

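The knob is gripped centrally: pads at columns 228 and 330, knob disc at (279,308). I centre slightly and push down.

```bash
python3 -m creep '-0.4 -0.3 -1 0 0 0 1;0 0 -2 0 0 0 1;0 0 0 0 0 0 1;0 0 0 0 0 0 1'
python3 -m creep '0 0 -2 0 0 0 1;0 0 -2 0 0 0 1;0 0 0 0 0 0 1;0 0 0 0 0 0 1'
```

```text
time: 12.65
tcp_pos: [0.448, 0.1804, 0.0571]
tcp_rot: [0.461, 0.887, 0.001, 0.001]
wrist_force: [-1.1, -1.2, 4.9]
grip_width: 0.0346
time: 13.05
tcp_pos: [0.4481, 0.1804, 0.0533]
tcp_rot: [0.461, 0.888, 0.001, 0.001]
wrist_force: [-2.1, -2.1, 8.0]
grip_width: 0.0347
```

```bash
python3 -m creep '0 0 1 0 0 -0.05 1;0 0 0 0 0 -0.1 1;0 0 0 0 0 -0.1 1;0 0 0.1 0 0 -0.1 1;0 0 0.1 0 0 -0.1 1;0 0 0.1 0 0 -0.1 1;0 0 0.1 0 0 -0.05 1;0 0 0 0 0 0 1'
cat > bub.py <<'E'
from h import *
import sys
n=sys.argv[1]
s=robot.state();q=s['tcp_rot']
print('t',s['time'],'tcp',np.round(s['tcp_pos'],4),'yaw',round(2*np.arctan2(q[1],q[0]),3),'F',np.round(s['wrist_force'],1),'M',np.round(s['torque'],2),'w',round(s['grip_width'],4),'j6',round(s['joint_positions'][5],2))
f=robot.grab_frame("top");C=cam("top")
t=robot.tip_of("top","bubble")
print([(np.round(b['centre'],2).tolist(),round(b['score'],2)) for b in t][:2])
cv2.imwrite(f"pics/t{n}.png",f[:,:,::-1])
# profile along the level top
yaw=-.1975;u=np.array([np.cos(yaw),np.sin(yaw)]);
m=np.array([.5885,.056]);
p=w2px(C,[[*(m+u*x),.098] for x in np.arange(-40,41,10)/1000]); print(np.round(p,1).tolist())
cv2.imwrite(f"pics/t{n}z.png",cv2.resize(f[145:200,235:290,::-1],None,fx=10,fy=10,interpolation=3))
E
python3 bub.py a
```

```text
time: 13.85
tcp_pos: [0.4487, 0.1804, 0.0552]
tcp_rot: [0.703, 0.711, 0.002, 0.001]
wrist_force: [0.8, -2.0, 8.9]
grip_width: 0.035
t 13.85 tcp [0.4487 0.1804 0.0552] yaw 1.582 F [ 0.8 -2.   8.9] M [-0.36 -0.23  0.07] w 0.035 j6 0.29
[([330.3, 140.3], 0.71)]
[[257.2, 181.7], [257.8, 178.5], [258.5, 175.4], [259.2, 172.3], [259.8, 169.2], [260.5, 166.1], [261.2, 163.1], [261.8, 160.0], [262.5, 156.9]]
```

View pics/taz.png

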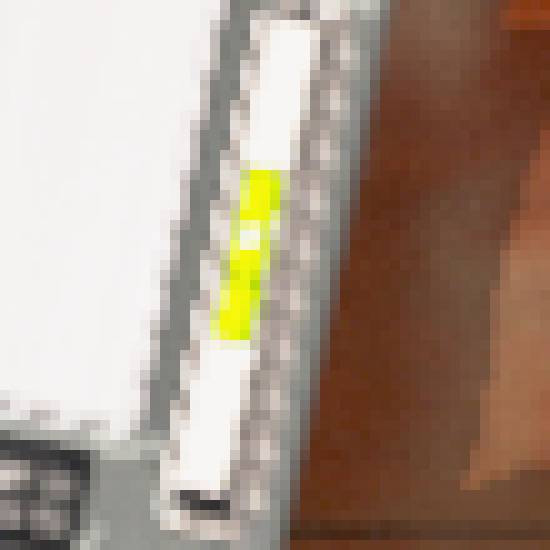

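```bash
cat > bub2.py <<'E'
from h import *
import sys
from scipy.ndimage import map_coordinates
def measure(f):
    C=cam("top"); f=f.astype(float)
    # vial mask: yellow-green: low blue, high green
    g=f[...,1]-f[...,2]
    ys,xs=np.mgrid[140:200,240:285]
    w=np.clip(g[140:200,240:285]-60,0,None)
    pts=np.c_[xs.ravel(),ys.ravel()];w=w.ravel()
    c=(pts*w[:,None]).sum(0)/w.sum()
    yaw=-.1975;u=np.array([np.cos(yaw),np.sin(yaw)]);m=px2w(C,c,.098)[:2]
    x=np.arange(-30,30.1,.5)
    acc=[]
    for o in (-2,-1,0,1,2):
        n=np.array([-u[1],u[0]])
        p=w2px(C,[[*(m+u*a/1000+n*o/1000),.098] for a in x])
        acc.append([map_coordinates(f[...,k],[p[:,1],p[:,0]],order=1) for k in range(3)])
    P=np.mean(acc,0) # 3 x n
    B=P[2]
    mx=(B[:8].mean()+B[-8:].mean())/2
    # ends: outermost crossings of half
    lo=B<mx/2; i=np.where(lo)[0]
    def cr(i0,i1): return x[i0]+(mx/2-B[i0])/(B[i1]-B[i0])*(x[i1]-x[i0])
    e0=cr(i[0]-1,i[0]);e1=cr(i[-1]+1,i[-1]);mid=(e0+e1)/2
    ins=(x>e0+5)&(x<e1-5); b=B-np.median(B[ins]); b=np.where(ins,np.clip(b,0,None),0)
    k=np.argmax(b); ww=b*(abs(x-x[k])<7)
    return (ww*x).sum()/ww.sum()-mid, e1-e0, np.round(B[ins]).astype(int)[::3]
if __name__=="__main__":
    s=robot.state();q=s['tcp_rot']
    print('t',s['time'],'tcp',np.round(s['tcp_pos'],4),'yaw',round(2*np.arctan2(q[1],q[0]),3),'F',np.round(s['wrist_force'],1),'M',np.round(s['torque'],2),'w',round(s['grip_width'],4),'j6',round(s['joint_positions'][5],2))
    if len(sys.argv)>2:
        f=cv2.imread(sys.argv[2])[:,:,::-1]
    else:
        f=robot.grab_frame("top"); cv2.imwrite(f"pics/t{sys.argv[1]}.png",f[:,:,::-1]); 
        cv2.imwrite(f"pics/t{sys.argv[1]}z.png",cv2.resize(f[145:200,235:290,::-1],None,fx=10,fy=10,interpolation=3))
    print(measure(f))
E
python3 bub2.py x pics/t6.png;python3 bub2.py x pics/ta.png
```

```text
t 13.95 tcp [0.4487 0.1804 0.0552] yaw 1.584 F [-0.3 -3.   8.8] M [-0.4  -0.29  0.11] w 0.0346 j6 0.29
(np.float64(6.525156619175759), np.float64(53.40190805985381), array([ 10,  10,  12,  13,  13,  13,  11,  10,  10,  10,  10,  13,  14,
        14,  14,  46, 111, 159, 180, 190, 162, 131,  74,  20,  13,  13,
        11,  10,  10]))
t 13.95 tcp [0.4487 0.1804 0.0552] yaw 1.584 F [-0.3 -3.   8.8] M [-0.4  -0.29  0.11] w 0.0346 j6 0.29
(np.float64(6.037437499561591), np.float64(53.324446262030854), array([ 10,  10,  14,  16,  15,  14,  11,  10,  10,  10,  10,  10,  11,
        12,  14,  84, 168, 199, 208, 194, 161, 116,  54,  12,  12,  13,
        11,  10,  10]))
```

```bash
python3 -m creep '0 0 0.8 0 0 -0.05 1;0 0 0.5 0 0 -0.1 1;0 0 0.2 0 0 -0.1 1;0 0 0.2 0 0 -0.1 1;0 0 0.2 0 0 -0.1 1;0 0 0.2 0 0 -0.1 1;0 0 0.2 0 0 -0.1 1;0 0 0.2 0 0 -0.1 1;0 0 0.1 0 0 -0.05 1;0 0 0 0 0 0 1;0 0 0 0 0 0 1'
python3 bub2.py b
python3 - <<'E'
from h import *
f=robot.grab_frame("wrist");cv2.imwrite("pics/w9.png",f[:,:,::-1])
E
```

```text
time: 15.05
tcp_pos: [0.4495, 0.1799, 0.0574]
tcp_rot: [0.924, 0.382, 0.003, 0.001]
wrist_force: [6.0, -3.2, 1.7]
grip_width: 0.0345
t 15.05 tcp [0.4495 0.1799 0.0574] yaw 0.784 F [ 6.  -3.2  1.7] M [-0.69 -1.23  0.11] w 0.0345 j6 1.09
(np.float64(2.744399650699618), np.float64(52.972250285383936), array([ 10,  12,  13,  13,  13,  11,  10,  10,  10,  10,  14,  16,  53,
       135, 191, 204, 211, 187, 161, 110,  56,  32,  16,  13,  13,  11,
        10,  10,  10]))
```

View pics/w9.png

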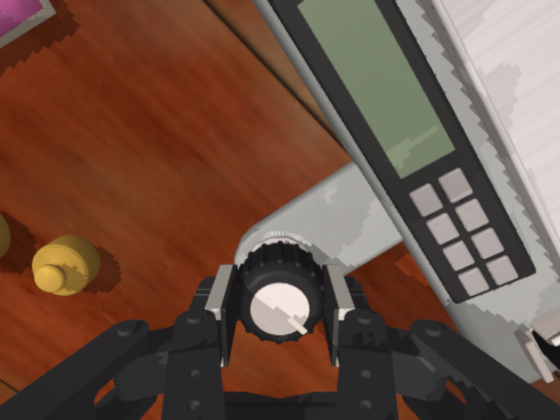

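```bash
python3 -m creep '0.4 -0.4 -0.5 0 0 0 1;0 0 0 0 0 0 1;0 0 0 0 0 0 1;0 0 0 0 0 0 1;0 0 0 0 0 0 1;0 0 0 0 0 0 1;0 0 0 0 0 0 1;0 0 0 0 0 0 1;0 0 0 0 0 0 1;0 0 0 0 0 0 1'
python3 bub2.py c
```

```text
time: 16.15
tcp_pos: [0.4496, 0.1799, 0.0573]
tcp_rot: [0.924, 0.382, 0.002, 0.001]
wrist_force: [3.3, -1.5, 5.0]
grip_width: 0.0346
t 16.15 tcp [0.4496 0.1799 0.0573] yaw 0.784 F [ 3.3 -1.5  5. ] M [-0.55 -0.73  0.1 ] w 0.0346 j6 1.09
(np.float64(2.6289039524829065), np.float64(53.00095799484887), array([ 10,  11,  13,  13,  13,  12,  10,  10,  10,  10,  10,  11,  30,
       113, 185, 205, 223, 206, 181, 113,  36,  12,  14,  14,  13,  12,
        10,  10,  10]))
```

```bash
python3 -m creep '0.1 -0.1 0.1 0 0 -0.1 1;0.1 -0.1 0.15 0 0 -0.1 1;0.1 0 0.15 0 0 -0.1 1;0 0 0.15 0 0 -0.1 1;0 0 0.15 0 0 -0.1 1;0 0 0.15 0 0 -0.1 1;0 0 0.15 0 0 -0.1 1;0 0 0.1 0 0 -0.05 1;0 0 0 0 0 0 1;0 0 0 0 0 0 1;0 0 0 0 0 0 1;0 0 0 0 0 0 1'
python3 -m creep '0 0 0 0 0 0 1;0 0 0 0 0 0 1;0 0 0 0 0 0 1;0 0 0 0 0 0 1;0 0 0 0 0 0 1;0 0 0 0 0 0 1;0 0 0 0 0 0 1'
python3 bub2.py d
python3 - <<'E'
from h import *
f=robot.grab_frame("wrist");cv2.imwrite("pics/w10.png",f[:,:,::-1])
E
```

```text
time: 17.4
tcp_pos: [0.45, 0.1792, 0.0585]
tcp_rot: [1.0, 0.017, 0.003, 0.0]
wrist_force: [3.0, -4.3, 6.5]
grip_width: 0.0348
time: 18.1
tcp_pos: [0.45, 0.1792, 0.0585]
tcp_rot: [1.0, 0.017, 0.003, 0.0]
wrist_force: [4.2, -4.9, 6.6]
grip_width: 0.0343
t 18.1 tcp [0.45   0.1792 0.0585] yaw 0.034 F [ 4.2 -4.9  6.6] M [-0.98 -0.63  0.08] w 0.0343 j6 1.84
(np.float64(-0.6715392463239211), np.float64(52.38125761946955), array([ 10,  13,  13,  13,  12,  10,  10,  10,  10,  24, 105, 183, 205,
       221, 211, 195, 155, 110,  69,  30,  12,  14,  13,  13,  12,  10,
        10,  10]))
```

View pics/tdz.png

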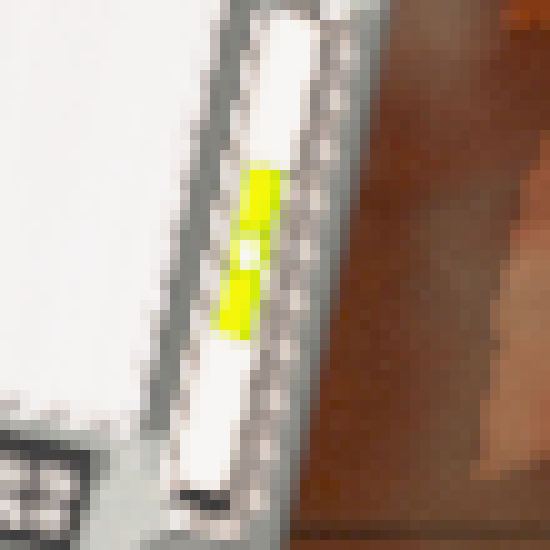

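View pics/w10.png

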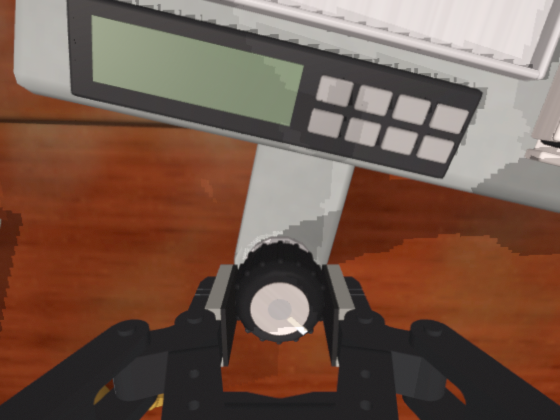

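```bash
python3 - <<'E'
from h import *
from scipy.ndimage import map_coordinates
C=cam("top")
f=cv2.imread("pics/td.png")[:,:,::-1].astype(float)
# vial axis via fit: centroid per row of yellow
for r in range(159,182):
    row=f[r,252:268]; print(r,row.astype(int)[3:14].tolist() if r in () else '', (row[:,0]).astype(int)[2:14].tolist(), (row[:,2]).astype(int)[2:14].tolist())
f=robot.grab_frame("scene");cv2.imwrite("pics/s11.png",f[:,:,::-1]);cs=cam("scene")
p=w2px(cs,[[.589,.056,.1]])[0];print(p)
x,y=int(p[0]),int(p[1]);cv2.imwrite("pics/s11z.png",cv2.resize(f[y-40:y+40,x-50:x+50,::-1],None,fx=7,fy=7,interpolation=3))
E
```

```text
159  [201, 131, 133, 134, 194, 237, 246, 247, 247, 247, 221, 155] [189, 126, 128, 127, 173, 221, 242, 244, 245, 245, 205, 137]
160  [186, 126, 133, 187, 187, 230, 244, 246, 247, 247, 220, 151] [176, 122, 127, 171, 166, 213, 235, 239, 244, 246, 209, 134]
161  [168, 126, 131, 222, 211, 220, 239, 236, 240, 242, 192, 153] [160, 123, 127, 207, 190, 172, 169, 170, 213, 232, 177, 136]
162  [154, 131, 129, 224, 222, 215, 243, 241, 212, 186, 157, 167] [146, 127, 125, 214, 207, 122, 10, 10, 10, 128, 135, 148]
163  [130, 132, 126, 220, 224, 224, 244, 244, 221, 222, 194, 163] [125, 128, 119, 205, 207, 107, 10, 10, 10, 171, 169, 141]
164  [128, 131, 139, 196, 221, 238, 246, 243, 214, 220, 208, 180] [124, 128, 132, 176, 197, 106, 10, 10, 10, 180, 185, 162]
165  [127, 133, 186, 188, 213, 240, 245, 240, 206, 184, 177, 174] [123, 127, 170, 168, 173, 94, 10, 10, 10, 142, 158, 161]
166  [129, 130, 221, 211, 217, 243, 245, 236, 201, 169, 168, 161] [124, 127, 208, 189, 149, 56, 10, 10, 86, 132, 148, 144]
167  [130, 129, 225, 224, 208, 229, 234, 213, 202, 170, 160, 174] [126, 124, 215, 210, 121, 10, 10, 1
[... 1103 characters left out ...]
 10, 10, 10, 116, 132, 139, 144, 160, 151]
177  [225, 227, 223, 244, 245, 227, 209, 176, 162, 173, 170, 149] [214, 212, 124, 10, 10, 10, 140, 150, 144, 153, 155, 141]
178  [218, 234, 239, 243, 239, 212, 201, 182, 156, 184, 165, 141] [198, 220, 215, 164, 98, 10, 152, 162, 138, 163, 151, 135]
179  [196, 242, 247, 246, 242, 238, 212, 181, 177, 216, 183, 135] [175, 233, 245, 241, 223, 214, 181, 160, 160, 194, 166, 129]
180  [190, 244, 247, 247, 247, 247, 218, 149, 173, 218, 191, 142] [167, 237, 245, 245, 245, 245, 204, 130, 159, 197, 174, 135]
181  [211, 244, 247, 247, 247, 246, 201, 154, 158, 179, 165, 142] [189, 237, 245, 245, 245, 242, 184, 137, 140, 161, 154, 137]
[284.00305572 192.80272103]
```

View pics/s11z.png

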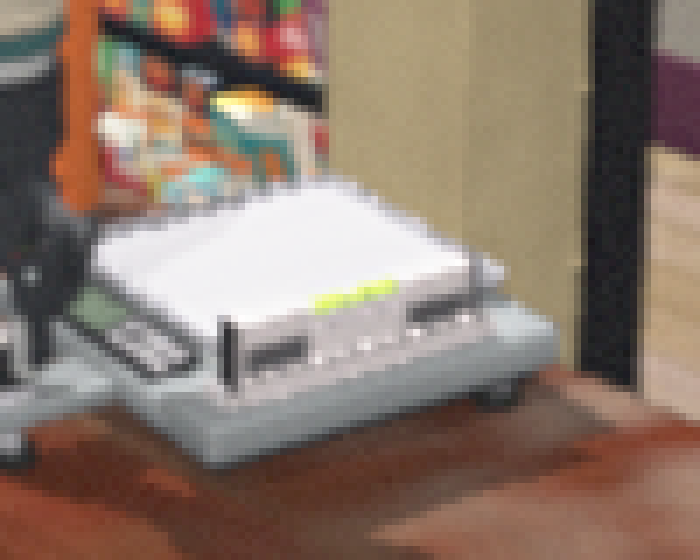

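In the top view the vial spans rows 161.7–178.6 (middle 170.1). The bubble spans rows 168.5–171.9 (middle 170.2), between line dips at about 167.6 and 171.9. The scene view also shows it in the middle of the vial, at (357,293) in the crop. One last reading and a bystander check before I hand in.

```bash
python3 bub2.py e; python3 - <<'E'
import cv2,numpy as np
a=cv2.imread("pics/top0.png").astype(int);b=cv2.imread("pics/te.png").astype(int)
for n,(l,t,r,bt) in dict(box_l=(140,155,172,183),box1=(312,130,356,148),box2=(368,126,410,147),choc=(322,180,380,205)).items():
    print(n,np.abs(a-b)[t:bt,l:r].mean())
E
```

```text
t 18.25 tcp [0.45   0.1792 0.0585] yaw 0.034 F [ 3.5 -4.   7.3] M [-0.94 -0.66  0.11] w 0.0348 j6 1.84
(np.float64(-0.443389817901938), np.float64(52.29808390131065), array([ 10,  14,  15,  14,  13,  11,  10,  10,  10,  17,  92, 174, 203,
       219, 218, 211, 183, 142,  94,  42,  10,  10,  11,  12,  12,  11,
        10,  10,  10]))
box_l 6.0788690476190474
box1 8.282828282828282
box2 7.469765684051398
choc 16.83310344827586
```

View pics/te.png

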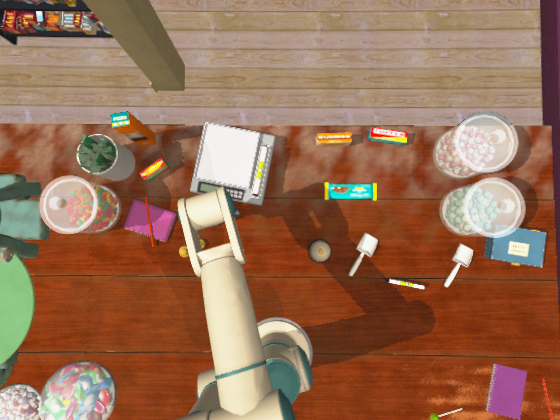

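```bash
python3 - <<'E'
import cv2,numpy as np
L=[cv2.imread(f"pics/{n}.png") for n in ("top0","t3","t6","te")]
cv2.imwrite("pics/cmp.png",np.vstack([cv2.resize(i[175:210,315:385],None,fx=5,fy=4,interpolation=3) for i in L]))
for i in L[1:]:
  T=L[0][183:201,328:374]; r=cv2.matchTemplate(i[170:215,315:390],T,cv2.TM_CCOEFF_NORMED); print(cv2.minMaxLoc(r)[1:4:2])
E
```

```text
(0.9476780295372009, (13, 13))
(0.9376313090324402, (13, 13))
(0.9859867095947266, (13, 13))
```

View pics/cmp.png

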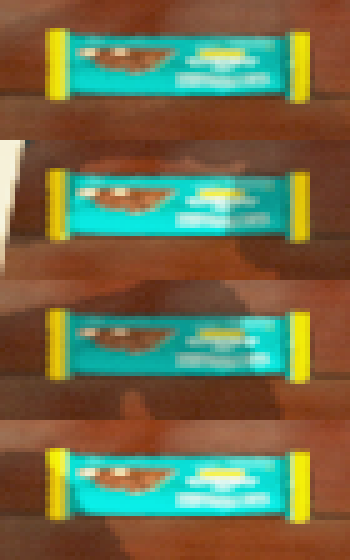

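The chocolate bar has not moved; the difference was only shadow. I hand the job in, still holding the knob pushed down.

```bash
python3 -c "
from bench import robot
print(robot.finish_job()); print(robot.state()['time'])"
```

```text
the job is handed in; nothing more can be done
None
the job is handed in; nothing more can be done
```

The job is handed in at about 18.3 s. The larger spirit level stands home in the scale's channel. The front-foot knob is still gripped and pushed down, and the bubble lies between the two black lines.

- **Level:** I lowered it on edge into the channel, let go and lifted clear. In the wrist view its ends lay inside the stops, and the bubble sat at the back line as expected with the front low.
- **Knob:** I gripped it, pushed it down and turned it about 2.15 rad clockwise in one grip, with no slip visible. The depth at the end was about 6 mm, judged from both the height and the spring force (about 7 N).
- **Bubble:** The last top-camera readings put it at −0.7 and −0.4 mm by profile fit, and at about 0 mm by hand against the lines; the limit is ±2 mm. The scene camera also shows it in the middle of the vial. Readings at this resolution scatter by about 0.5 to 1 mm, and I did not check with a close wrist view at the end, because that would have meant letting go of the knob.
- **Bystanders:** I compared the chocolate bar and three cartons before and after. A first difference on the bar was only shadow; template matching showed no shift. The cartons differed little, and I did not check those further.
- **Side force:** About 5 N sideways remained on the grip, from turning slightly off the knob's axis.

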